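# Nip a walnut blank in the drilling jig, with the screw slack taken out upwards

## Task

Load the dark walnut blank into the drilling jig. First wind the jig's bed down with the crank, about a centimetre lower than the blank needs; then slide the blank lengthways under the guide plate, lying on the bed in the middle and pushed up to the end stop; then wind the bed back up, so that the screw's slack is taken out on the rise, until you feel the blank nipped snugly against the guide plate, without crushing the wood. Let go, and leave everything else on the bench where it is.

Things in the scene. Friction and masses are not known exactly. Their poses are not given: they have to be found in the camera images.
- jig: Olive drilling jig fixed to the bench. Origin: on the bench top below the hole of its brass guide bush. x runs from the open mouth (robot side) to the end stop, y to the left, z up. Base plate 18 mm thick (x -85 to 85, y -250 to 86 mm). Guide plate 60 x 140 mm (x, y) centred over the origin, z = 110 to 124 mm, bush 8 mm higher, on two 18 mm posts at x = 0, y = +-58 mm.
- guide (a point): Centre of the underside of the guide plate (jig x = 0, y = 0, z = 110 mm). Axes as the jig's.
- stop_face (a point): Point on the face of the end stop, a wall 70 mm wide with its face at jig x = 40 mm and its top at z = 108 mm (this point: y = 0, z = 95 mm); the blank's end rests against this face.
- bed_top (a point): Point on the top face of the aluminium bed, at jig x = 0, y = 0; it moves only up and down, between jig z = 55 and 91 mm, riding on a firm rubber layer that gives 1 mm per 50 N. The bed is 110 x 80 x 12 mm, from jig x = -70 to 40 mm. At the start it stands too high for the blank to go in under the guide plate.
- crank_axis (a point): Fixed point on the upright axis of the crank wheel, at the handle's mid-height (jig x = -40, y = -190, z = 118 mm). Turned clockwise, seen from above, it raises the bed, 4 mm per radian (25 mm a turn); counter-clockwise lowers it. The worn screw has slack: after each change of direction the wheel turns up to 0.8 rad before the bed follows. The screw stays where it is left and keeps a snug nip.
- grip (a point): Mid-height of the crank's upright black handle, 18 mm in diameter, z = 89 to 145 mm, 45 mm from the axis (wheel: radius 58 mm, top z = 88 mm). It spins freely on its pin. Push along the circle while moving: 0.5 N in the slack, 2.5 N lowering, 3.8 N raising, more as the blank is nipped: 7 N is a snug nip (40 N on the wood), from 10.5 N (80 N) it is crushed. Held still it reads about 2 N less.
- blank_mid (a point): Centre of the dark walnut blank: loose block 150 mm long (its x axis), 40 mm wide, rough-sawn thickness nominally 30 mm, true to 1.5 mm, 0.13 kg; ends alike. Starts flat on the bench. In place it lies along jig x, centred on y = 0, one end on the end stop: its centre at jig x = -35 mm, its free end sticking 40 mm out beyond the bed's mouth end.
- offcut_mid (a point): Centre of a pale maple offcut, 100 x 45 x 26 mm, loose. To be left alone.
- gouge: Turning gouge lying along its x axis, about 330 mm long (origin at the handle's butt end), 28 mm thick. To be left alone.
- wax: Tin of wax, 70 mm in diameter, 50 mm high, origin in the middle of its underside. To be left alone.
- bowl: Small turned wooden bowl, 120 mm across, 55 mm high, origin in the middle of its underside. To be left alone.
- mallet: Hammer lying on the bench along its x axis, head to +x. To be left alone.
- square: Try square lying on the bench: dark stock 100 mm long, steel blade 140 mm. To be left alone.
Mind the look-alikes: they are no part of the job. Of the things that look like the part that bears blank_mid, the middle-sized one is meant.

How it is judged:
On the way, in this order (a step that is already met when the one before it is completed fails the run):
1. the bed has been wound down until its gap under the guide plate is at least 37 mm (z of bed_top in the frame of jig below 0.073 m), for 0.1 s.
2. the blank lies on the lowered bed under the guide plate, not yet nipped (x of blank_mid in the frame of jig above -0.041 m and z of bed_top in the frame of jig below 0.0745 m and contact force between blank and bed above 0.4 N and contact force between blank and jig below 30 N and contact force between blank and the fingers below 0.05 N), for 0.1 s.
At the end, for the whole second after the job is handed in: The blank is nipped between bed and guide plate with 8 to 80 N and at rest, flat (within 0.06 rad), within 6 mm of the end stop, its centre line within 9 mm and 0.1 rad of the jig's, the bed having come up last; the crank is released (contact force between blank and bed between 8 and 80 N and x of blank_mid in the frame of jig between -0.041 and -0.029 m and y of blank_mid in the frame of jig between -0.009 and 0.009 m and angle between the x axis of blank_mid and the x axis of jig, either way round below 0.1 rad and angle between blank_mid's own z axis and vertical below 0.06 rad and linear speed of blank below 0.01 m/s); the robot touches nothing.
It fails at once if the wood is crushed (bed pressing on it with more than 80 N) (contact force between blank and bed above 80 N).
It fails at once if a bystander is moved more than 20 mm (distance of any of offcut_mid, gouge, wax, bowl, mallet, square from where it was at the start of the episode above 0.02 m).
It also fails if it takes over 72 s, if anything falls off the work surface, if the arm or the gripper's body presses on something with over 40 N, if the wrist force passes 120 N, or if a joint passes its speed limit or range.

## Robot

A 6-joint arm with a two-finger parallel gripper is mounted at the origin on the work surface. World frame = base frame: x ahead of the robot, y to its left, z up, the work surface at z = 0. Lengths are in m, angles in rad, forces in N, time in s.
With the tool pointing down it reaches from about 0.375 to 0.9 m from the base axis. Payload 3.1 kg.
Tool frame: the origin (TCP) lies on the centre line of the jaws, within the pads' length; the fingertips stand 8 mm ahead of it and the grasp point (between the pads) lies 11 mm behind it; y points along the fingers, z is the direction in which the jaws open and shut, and the axes are right-handed (so a half turn about y gives the same grasp; the last joint's range is limited). The gripper opens to 85 mm and grips with 20 to 120 N. Pads are 22 mm wide; open, the fingers measure 114 mm over their backs; the gripper's body (76 mm by 85 mm) begins 54 mm behind the grasp point. The pads swing forward as they close: fully open they stand 13 mm farther back than shut.
Start: joints at [1.147, 0.527, 1.433, -0, 1.181, -0.178], TCP at [0.151, 0.606, 0.239] pointing down, gripper open.
Joint ranges: [-3.08, 3.08], [-0.75, 2.2], [0.22, 2.44], [-1.43, 4.57], [0, 2.65], [-2.85, 2.85]. Speed limits (rad/s): [2.79, 2.79, 3.14, 3.14, 3.14, 3.14].

## Interface

Orientations are given as a rotation vector (axis times angle).
In Python, from plant import env, eyes, workorder gives the robot as it stands.
- The arm moves only by the tool play_rows, never from a script. Its argument "rows" is text: rows parted by semicolons, each of 5 numbers parted by spaces: the shift along the tool's x, y, z in m, then the turn about the tool's y in degrees, then the opening, from 0 (shut) to 1 (fully open). In form: tx ty tz roll claw; .... A call has 1 to 12 rows; each row shifts and turns the commanded pose from where the row before left it, along the tool's axes as they then stand; what a row does not reach is not made up. A row lasts 1/8 s, in which the tool goes at most 62.5 mm and 10.7 degrees, less where a joint would pass 70% of its speed; a pose out of reach is approached as far as the arm can. A call is refused whole if a number of a shift passes 0.0625 or a number of a turn 10.7, either way. A call with a gripper value outside its range is refused whole. The fingers move at their own pace and stop on an object; "force" is the grip in N (left out, the last holds). Time passes only in rows, so rows that do not move let the fingers close. It gives the time, the measured TCP pose, the force and the opening at its end, in the units of the state.
- env.get_state(): the state, without advancing time (a new reading comes with each control period).
- eyes.read_camera(name): name is "scene" or "top"; returns a dict with "frame" (420x560x3 uint8, red, green, blue), "range_z" (420x560 float32, m along the optical axis (not along the pixel's ray), 0 where there is no reading), "mtx" (3x3 intrinsics, pixels), "k1" (the pictures are not rectified: a ray, as slopes to the right and down, at radius r is drawn at 1 + k1 r^2 times it, then the intrinsics apply), "eye" and "rotation" of the camera in the world. Camera axes: x right, y down, z forward; pixel columns grow to the right and rows downward; lengths in m; the calibration is good to about 2 mm. A picture is of the moment at which its call begins.
- workorder.close_job(): hands the job in, once; it reports no verdict.
The state is a dict: "t": time; "joint_pos": joint angles; "qvel": joint speeds; "effort": joint torques, N m; "ee_pos": TCP position; "orientation": TCP orientation; "force": force on the tool from outside, world axes, zero at the start; "torque": the same for the moment, N m; "finger_gap": finger opening in m.
Only numpy, scipy, OpenCV 4.12 (cv2) and the standard library are available. Lean on these libraries where they do the work, as an engineer would, in place of code of your own. Each camera call takes 0.05 s, during which the arm holds its last target.

## Working session

There is one attempt and no reset: what is moved stays moved. The work goes in short steps, Python scripts to look and compute and a tool call to move; the robot and the scene stay as the last step left them, time stands still between calls to the robot, and variables do not carry over. Pictures are saved under pics/ and viewed, and the job is handed in when it is done.

Besides the shell and the picture viewer there is one more tool, called by a JSON object that holds its "fn" and its "kwargs". play_rows: Moves the arm, as the interface text tells. Its arguments: {"type":"object","properties":{"rows":{"type":"string"},"force":{"type":"number"}},"required":["rows"]}

```bash
ls; mkdir -p pics; cat > h.py <<'E'
import numpy as np, cv2
from plant import env, eyes, workorder
def shot(n,save=None):
    d=eyes.read_camera(n)
    if save: cv2.imwrite('pics/'+save,d['frame'][:,:,::-1])
    return d
def world(d,u,v,z=None):
    """pixel->world by depth, or plane z"""
    K=np.array(d['mtx']);k=d['k1']
    x=(u-K[0,2])/K[0,0];y=(v-K[1,2])/K[1,1]
    rd=np.hypot(x,y); r=rd
    for _ in range(20): r=rd/(1+k*r*r)
    s=r/np.where(rd==0,1,rd); x=x*s;y=y*s
    ray=np.stack([x,y,np.ones_like(x)],-1)@np.array(d['rotation']).T
    e=np.array(d['eye'])
    if z is None:
        return e+ray*d['range_z'][np.int32(v),np.int32(u)][...,None]
    return e+ray*((z-e[2])/ray[...,2])[...,None]
E
python3 - <<'E'
from h import *
print(env.get_state())
for n in('scene','top'):
    d=shot(n,n+'0.png'); print(n,d['mtx'],d['k1'],d['eye'],d['rotation'])
    np.savez('pics/'+n+'0.npz',**d)
E
```

```text
pics
{'t': 0.0, 'joint_pos': array([ 1.14747596e+00,  5.28500134e-01,  1.43390955e+00,  9.58481356e-06,
        1.18140708e+00, -1.78491601e-01]), 'qvel': array([-0.00143203, -0.00113878,  0.00034348,  0.00063218, -0.00020212,
        0.0018054 ]), 'effort': array([-2.23797011e-03, -4.42343473e+01, -1.78026688e+01, -4.91957580e-04,
        8.38887849e-03, -1.04975207e-06]), 'ee_pos': array([0.1511631 , 0.60571704, 0.23831044]), 'orientation': array([-1.5643608 ,  0.19278561, -0.1917344 ]), 'force': array([-0.19675369, -0.11576128, -0.52649323]), 'torque': array([ 0.00234882, -0.02251162,  0.03322306]), 'finger_gap': 0.08526341992619484}
scene [[535.55202262   0.         282.70351441]
 [  0.         535.55202262 213.87991606]
 [  0.           0.           1.        ]] -0.16233039824179465 [1.20864851 1.08136279 1.20186948] [-0.75286396 -2.56910689  1.15033121]
top [[531.19362236   0.         276.25434987]
 [  0.         531.19362236 213.26454129]
 [  0.           0.           1.        ]] 0.03708571602202139 [0.42567375 0.05202405 1.72368378] [-2.15157618  2.21481414 -0.09165067]
```

```bash
sed -i "s/@np.array(d\['rotation'\]).T/@cv2.Rodrigues(np.array(d['rotation'],float))[0].T/" h.py; cp pics/*.npz /tmp/
```

```text
(no output)
```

View pics/scene0.png

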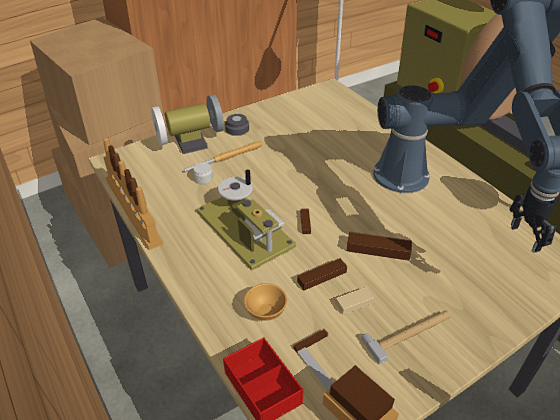

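View pics/top0.png

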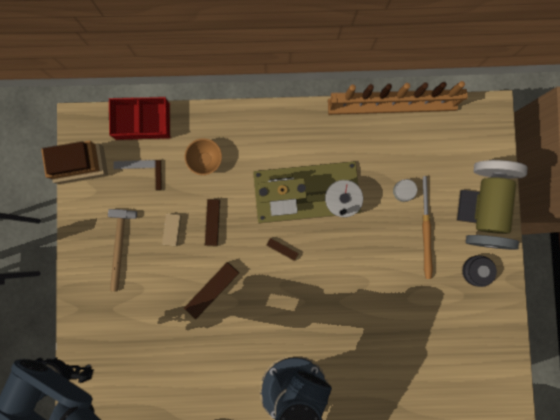

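```bash
cat > m.py <<'E'
from h import *
import sys
d=dict(np.load('/tmp/top0.npz')); s=dict(np.load('/tmp/scene0.npz'))
def grid(d):
    v,u=np.mgrid[0:420,0:560].astype(float); return world(d,u,v)
E
python3 - <<'E'
from m import *
P=grid(d); S=grid(s)
f=d['frame'].astype(int); hsv=cv2.cvtColor(d['frame'],cv2.COLOR_RGB2HSV)
dark=((f.sum(2)<170)&(f[...,0]>f[...,2]+8)).astype(np.uint8)
n,l,st,c=cv2.connectedComponentsWithStats(dark)
for i in range(1,n):
    if st[i,4]>60 and st[i,1]>150 and 180<st[i,0]<400:
        m=l==i; z=np.median(P[m][:,2]); vv,uu=np.nonzero(m)
        w=world(d,uu.astype(float),vv.astype(float),z)[:,:2]
        r=cv2.minAreaRect((w*1000).astype(np.float32)); print(i,c[i],st[i,4],'z',z,r)
# olive
m=(hsv[...,0]>24)&(hsv[...,0]<40)&(hsv[...,1]>110)
m[:, :245]=0;m[:,370:]=0;m[:150]=0;m[235:]=0
vv,uu=np.nonzero(m); 
h=P[...,2]
print('z hist olive',np.histogram(h[m],bins=np.arange(-.005,.16,.01)))
mb=m&(h<.03)
vv,uu=np.nonzero(mb); w=world(d,uu.astype(float),vv.astype(float),.018)[:,:2]*1000
print(cv2.minAreaRect(w.astype(np.float32)))
cv2.imwrite('pics/t0z.png',cv2.resize(d['frame'][140:240,180:380,::-1],None,fx=4,fy=4,interpolation=cv2.INTER_CUBIC))
cv2.imwrite('pics/s0z.png',cv2.resize(s['frame'][155:315,180:360,::-1],None,fx=4,fy=3.7,interpolation=cv2.INTER_CUBIC))
E
```

```text
180 [310.34768568 186.88051668] 929 z 0.02003213336929699 ((634.0745239257812, -49.567298889160156), (123.3086929321289, 202.95835876464844), 7.892236709594727)
197 [212.745 222.025] 600 z 0.028300242491403726 ((538.3505249023438, 245.44967651367188), (42.05835723876953, 147.82382202148438), 85.94685363769531)
208 [282.72659176 248.70037453] 267 z 0.01989978303713924 ((446.6955261230469, 24.42666244506836), (103.08935546875, 27.435749053955078), 59.59025573730469)
220 [211.41538462 290.61900452] 1105 z 0.037908049103119845 ((321.8501892089844, 251.82896423339844), (53.93452453613281, 202.47802734375), 44.84390640258789)
253 [379.09677419 333.53225806] 62 z -0.00021443415387356612 ((166.25592041015625, -281.1189270019531), (108.36165618896484, 6.266982555389404), 88.486572265625)
265 [321.97260274 380.28767123] 73 z 0.004220000673378577 ((25.593341827392578, -82.58074188232422), (173.68954467773438, 51.37110137939453), 19.22121810913086)
z hist olive (array([   3,  514, 1337,   91,  127,   18,    0,    0,    0,    0,   12,
         38,  337,  199,    0,    0]), array([-0.005,  0.005,  0.015,  0.025,  0.035,  0.045,  0.055,  0.065,
        0.075,  0.085,  0.095,  0.105,  0.115,  0.125,  0.135,  0.145,
        0.155]))
((628.0674438476562, -57.76200866699219), (162.53897094726562, 327.64324951171875), 3.931283473968506)
```

```bash
python3 -c "
import cv2;print(cv2.imread('pics/t0z.png').shape)"
```

```text
(400, 800, 3)
```

View pics/t0z.png

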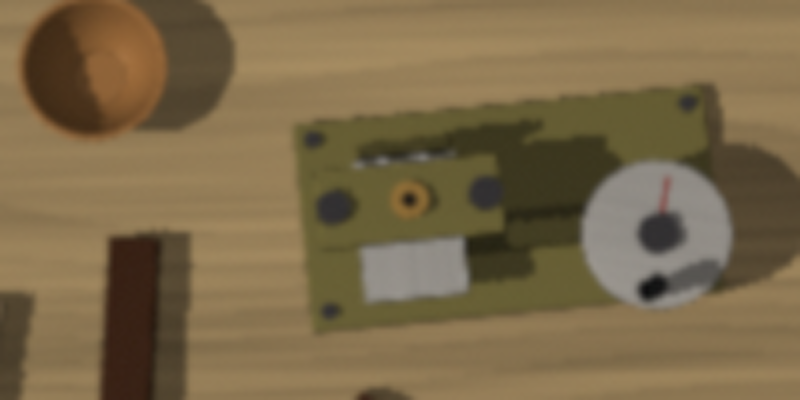

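View pics/s0z.png

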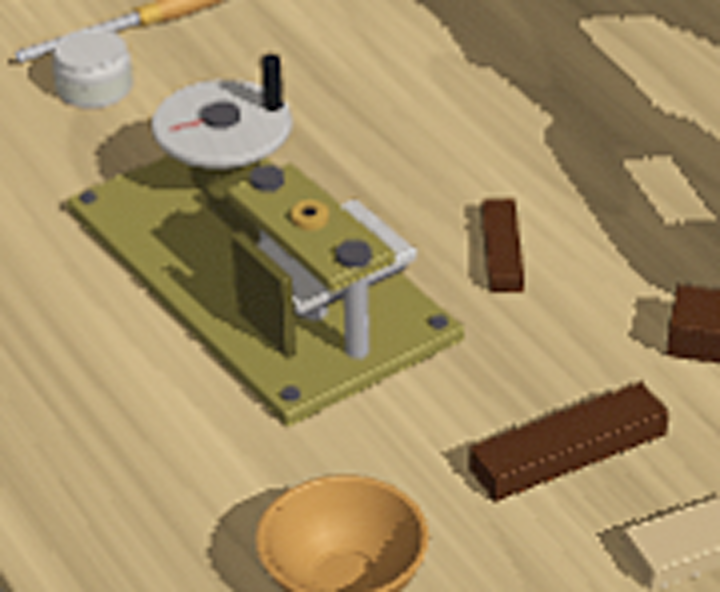

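```bash
python3 - <<'E'
from m import *
P=grid(d);h=P[...,2]
W=lambda u,v,z: world(d,np.array(u,float),np.array(v,float),z)
zo=lambda x,y:(180+(np.array(x)-1.5)/4, 140+(np.array(y)-1.5)/4)
# base corners (zoom): TL(296,125) TR(714,86) BL(315,332)
for p in [(296,125),(714,86),(315,332),(313,138),(688,102),(331,311)]:
    print('base',p,W(*zo(*p),.018 ).round(4))
print('bush',W(*zo(410,199),.132).round(4),'posts',W(*zo(336,207),.124).round(4),W(*zo(487,192),.124).round(4))
# plate corners
# wheel by mask light grey
f=d['frame'].astype(int)
m=((f.max(2)-f.min(2))<25)&(f.sum(2)>300)
m[:,:323]=0;m[:,365:]=0;m[:175]=0;m[220:]=0
m=m&(h>.06)
c=cv2.findContours(m.astype(np.uint8),cv2.RETR_EXTERNAL,cv2.CHAIN_APPROX_NONE)[0]; c=max(c,key=len)
q=c[:,0].astype(float); w=W(q[:,0],q[:,1],.088)[:,:2]*1000
print('wheel',cv2.fitEllipse(w.astype(np.float32)),cv2.minEnclosingCircle(w.astype(np.float32)))
print('hub',W(*zo(660,232),.09))
m=(f.sum(2)<60); m[:,:330]=0;m[:,365:]=0;m[:195]=0;m[220:]=0
v,u=np.nonzero(m); print('handle px',u.mean(),v.mean(),len(u),h[m].round(3), W(u.mean(),v.mean(),.118))
# scene
S=grid(s)
Ws=lambda u,v,z: world(s,np.array(u,float),np.array(v,float),z)
zs=lambda x,y:(180+(np.array(x)-1.5)/4,155+(np.array(y)-1.35)/3.7)
print('s bush',Ws(*zs(310,212),.132),'handle mid',Ws(*zs(272,82),.118),'handle top',Ws(*zs(271,58),.145))
print('s posts',Ws(*zs(353,250),.126),Ws(*zs(267,178),.126),'base corners',Ws(*zs(66,205),.018),Ws(*zs(287,415),.018),Ws(*zs(461,328),.018))
print('bed z',S[np.int32(zs(0,218)[1]),np.int32(zs(380,0)[0])], P[np.int32(zo(0,270)[1]),np.int32(zo(415,0)[0])])
E
```

```text
base (296, 125) [0.7004 0.111  0.018 ]
base (714, 86) [ 0.7226 -0.2287  0.018 ]
base (315, 332) [0.5321 0.1001 0.018 ]
base (313, 138) [0.6894 0.0975 0.018 ]
base (688, 102) [ 0.7101 -0.2072  0.018 ]
base (331, 311) [0.5486 0.0867 0.018 ]
bush [0.6233 0.0226 0.132 ] posts [0.6198 0.0787 0.124 ] [ 0.628  -0.0361  0.124 ]
wheel ((598.248291015625, -167.4168701171875), (105.59852600097656, 113.03865814208984), 29.114866256713867) ((595.3536376953125, -168.27639770507812), 57.559593200683594)
hub [ 0.59729594 -0.17057676  0.09      ]
handle px 341.5 212.0 2 [0.136 0.145] [ 0.5508297  -0.15558092  0.118     ]
s bush [0.62585068 0.02286814 0.132     ] handle mid [ 0.55581727 -0.15839499  0.118     ] handle top [ 0.5556214  -0.15795205  0.145     ]
s posts [0.61910855 0.07368865 0.126     ] [ 0.62877871 -0.03791178  0.126     ] base corners [ 0.73153632 -0.20929567  0.018     ] [0.70423109 0.1138406  0.018     ] [0.53964126 0.10116456 0.018     ]
bed z [ 0.51219112 -0.06663416  0.0058275 ] [0.57416885 0.02065465 0.08480487]
```

```bash
python3 - <<'E'
from m import *
R=cv2.Rodrigues(env.get_state()['orientation'])[0]; print(R.round(3))
P=grid(d);S=grid(s)
for z,mm in ((P,'top'),(S,'sc')):pass
# bed and blank heights
f=d['frame']
print('bed',[P[v,u].round(4) for u,v in((275,208),(284,207),(292,206),(284,211))])
print('blank',np.median(P[210:235,209:216,2]), 'bench near',np.median(P[205:240,192:204,2]),np.median(P[205:240,228:240,2]))
m=(s['frame'].astype(int).sum(2)<170)
print('wheel top z',P[190:196,340:344,2])
hs=S[168:186,244:252]; 
mh=(s['frame'][168:186,244:252].astype(int).sum(2)<110)&(hs[...,2]>.09); print('handle pts',np.median(hs[mh],0),hs[mh][:,2].min(),hs[mh][:,2].max(),mh.sum())
E
```

```text
[[ 0.97  -0.001  0.242]
 [-0.242 -0.002  0.97 ]
 [-0.    -1.    -0.002]]
bed [array([0.573 , 0.0455, 0.0708]), array([0.5749, 0.0174, 0.076 ]), array([ 0.577 , -0.0075,  0.0787]), array([0.5623, 0.0178, 0.0764])]
blank 0.02868208803781469 bench near -1.0579748475181283e-05 -5.956363612458215e-05
wheel top z [[0.08311957 0.09260231 0.09180199 0.08793384]
 [0.08960666 0.08447091 0.08656129 0.08799294]
 [0.08672335 0.09309273 0.09035745 0.08891127]
 [0.08128487 0.08941191 0.09261025 0.08744755]
 [0.0856534  0.08785796 0.09386996 0.09563763]
 [0.08602272 0.09712309 0.08914673 0.09775827]]
handle pts [ 0.55740962 -0.15684523  0.11906568] 0.09153077794257625 0.145630540287371 57
```

{"fn": "play_rows", "kwargs": {"rows": "0 0 0 -7 1; 0 0 0 -7 1; .024 0 -.045 0 1; .024 0 -.045 0 1; .024 0 -.045 0 1; .024 0 -.045 0 1; .024 0 -.045 0 1; .024 0 -.045 0 1; .024 0 -.045 0 1; .024 0 -.045 0 1; .024 0 -.045 0 1; .024 0 -.045 0 1", "force": 30}}

```text
t: 1.6
ee_pos: [0.3917, 0.1547, 0.2392]
orientation: [-1.571, 0.001, -0.0]
force: [0.0, -0.3, -0.1]
finger_gap: 0.0856
```

```bash
python3 - <<'E'
from h import *
s=env.get_state(); print(s['t'],s['ee_pos'].round(4),s['force'].round(2)); print(cv2.Rodrigues(s['orientation'])[0].round(3),s['joint_pos'].round(3))
d=shot('top','t1.png'); np.savez('/tmp/top1.npz',**d)
W=lambda u,v,z: world(d,np.array(u,float),np.array(v,float),z)
cv2.imwrite('pics/t1h.png',cv2.resize(d['frame'][170:230,310:380,::-1],None,fx=10,fy=10,interpolation=cv2.INTER_CUBIC))
E
```

```text
1.6 [0.3917 0.1547 0.2392] [ 0.02 -0.32 -0.07]
[[ 1.    -0.     0.001]
 [-0.001  0.     1.   ]
 [-0.    -1.     0.   ]] [ 0.109  0.254  1.918  0.     0.97  -1.461]
```

View pics/t1h.png

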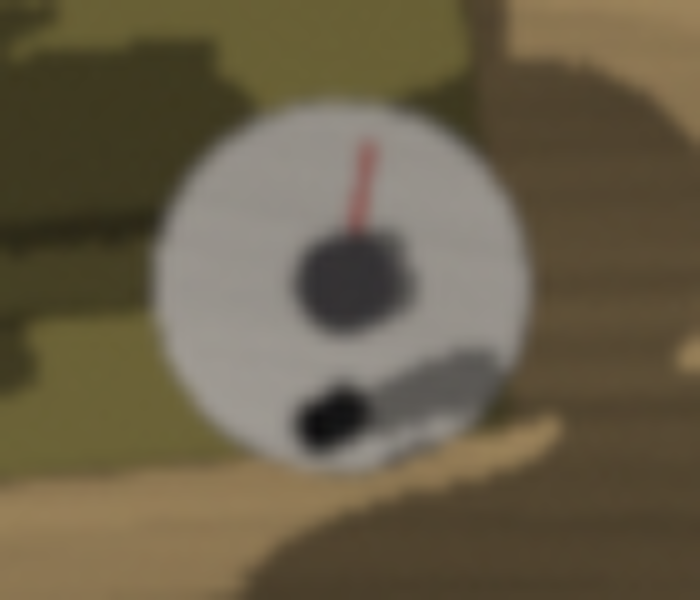

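```bash
python3 - <<'E'
from h import *
d=dict(np.load('/tmp/top1.npz'))
W=lambda u,v,z: world(d,np.array(u,float),np.array(v,float),z)
z=lambda x,y:(310+(x-4.5)/10,170+(y-4.5)/10)
print('wheel',W(*z(342,285),.088),'hub',W(*z(346,283),.094),'handle top',W(*z(347,404),.145),'mid',W(*z(333,418),.118),'bot',W(*z(318,432),.089))
E
```

```text
wheel [ 0.59626271 -0.16809225  0.088     ] hub [ 0.59622094 -0.16854121  0.094     ] handle top [ 0.55461883 -0.16052044  0.145     ] mid [ 0.55268825 -0.15974751  0.118     ] bot [ 0.55078216 -0.15877778  0.089     ]
```

{"fn": "play_rows", "kwargs": {"rows": ".0231 0 -.0449 0 1; .0231 0 -.0449 0 1; .0231 0 -.0449 0 1; .0231 0 -.0449 0 1; .0231 0 -.0449 0 1; .0231 0 -.0449 0 1; .0235 0 -.0443 0 1; 0 .04 0 0 1; 0 .04 0 0 1; 0 .041 0 0 1; 0 0 0 0 .4; 0 0 0 0 .2", "force": 30}}

```text
t: 3.15
ee_pos: [0.554, -0.1577, 0.1192]
orientation: [-1.571, -0.001, -0.001]
force: [0.1, 0.1, 1.5]
finger_gap: 0.0517
```

{"fn": "play_rows", "kwargs": {"rows": "0 0 0 0 0; 0 0 0 0 0; 0 0 0 0 0", "force": 30}}

```text
t: 3.52
ee_pos: [0.5541, -0.158, 0.1199]
orientation: [-1.572, -0.002, -0.002]
force: [-1.0, 0.0, 6.0]
finger_gap: 0.0169
```

```bash
python3 - <<'E'
from h import *
s=env.get_state(); print(s['t'],s['ee_pos'].round(4),s['force'].round(2),s['finger_gap'])
for n in('top','scene'):
    d=shot(n); 
    a=d['frame'][130:250,230:400,::-1] if n=='top' else d['frame'][130:290,160:340,::-1]
    cv2.imwrite(f'pics/{n}2.png',cv2.resize(a,None,fx=3.5,fy=3.5,interpolation=cv2.INTER_CUBIC))
E
```

```text
3.525 [ 0.5541 -0.158   0.1199] [-1.    0.02  5.95] 0.016949041027873358
```

View pics/scene2.png

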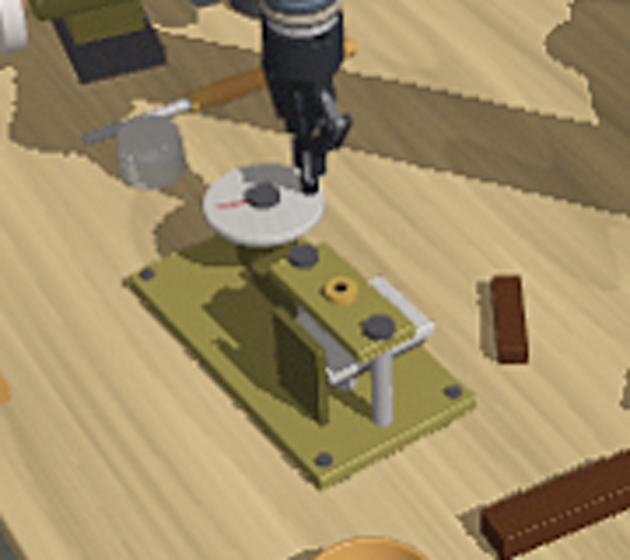

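```bash
cat > circ.py <<'E'
import numpy as np,sys
def steps(phi0,dphi,n,r=.045):
    p=np.radians(phi0+dphi*np.arange(n+1)); h=r*np.stack([np.cos(p),np.sin(p)],1); 
    return '; '.join(f'{a:.4f} 0 {b:.4f} 0 0' for a,b in np.diff(h,axis=0))
a=[float(x) for x in sys.argv[1:4]]
print(steps(a[0],a[1],int(a[2])))
E
python3 circ.py 165.6 15 9
```

```text
-0.0014 0 -0.0117 0 0; 0.0017 0 -0.0116 0 0; 0.0046 0 -0.0108 0 0; 0.0072 0 -0.0092 0 0; 0.0094 0 -0.0071 0 0; 0.0109 0 -0.0044 0 0; 0.0117 0 -0.0014 0 0; 0.0116 0 0.0017 0 0; 0.0108 0 0.0046 0 0
```

{"fn": "play_rows", "kwargs": {"rows": "-.0014 0 -.0117 0 0; .0017 0 -.0116 0 0; .0046 0 -.0108 0 0; 0 0 0 0 0"}}

```text
t: 4.12
ee_pos: [0.5582, -0.1932, 0.1199]
orientation: [-1.573, -0.0, -0.001]
force: [-3.4, -1.4, 8.9]
finger_gap: 0.017
```

{"fn": "play_rows", "kwargs": {"rows": ".0072 0 -.0092 0 0; .0094 0 -.0071 0 0; .0109 0 -.0044 0 0; .0117 0 -.0014 0 0; .0116 0 .0017 0 0; .0108 0 .0046 0 0"}}

```text
t: 4.88
ee_pos: [0.6206, -0.2098, 0.1201]
orientation: [-1.575, -0.001, -0.002]
force: [-1.7, -2.7, 5.0]
finger_gap: 0.0171
```

```bash
python3 circ.py 300.6 15 12
```

```text
0.0092 0 0.0072 0 0; 0.0071 0 0.0094 0 0; 0.0044 0 0.0109 0 0; 0.0014 0 0.0117 0 0; -0.0017 0 0.0116 0 0; -0.0046 0 0.0108 0 0; -0.0072 0 0.0092 0 0; -0.0094 0 0.0071 0 0; -0.0109 0 0.0044 0 0; -0.0117 0 0.0014 0 0; -0.0116 0 -0.0017 0 0; -0.0108 0 -0.0046 0 0
```

{"fn": "play_rows", "kwargs": {"rows": ".0092 0 .0072 0 0; .0071 0 .0094 0 0; .0044 0 .0109 0 0; .0014 0 .0117 0 0; -.0017 0 .0116 0 0; -.0046 0 .0108 0 0; -.0072 0 .0092 0 0; -.0094 0 .0071 0 0"}}

```text
t: 5.88
ee_pos: [0.62, -0.1313, 0.1198]
orientation: [-1.575, -0.004, -0.002]
force: [0.4, -6.1, 3.6]
finger_gap: 0.0169
```

```bash
python3 - <<'E'
from h import *
s=env.get_state(); print(s['t'],s['ee_pos'].round(4),s['force'].round(2),s['finger_gap'])
v,u=np.mgrid[0:420,0:560].astype(float)
R=lambda P,m:(np.median(P[m],0).round(4),m.sum())
for n in('top','scene'):
    d=shot(n); np.savez('/tmp/%s3.npz'%n,**d); P=world(d,u,v); f=d['frame'].astype(int)
    d0=dict(np.load(f'/tmp/{n}0.npz')); P0=world(d0,u,v); f0=d0['frame'].astype(int)
    # bed: project in jig xy region
    for PP,ff,t in((P0,f0,'before'),(P,f,'now')):
        q=PP-np.array([.624,.0225,0]); c,sn=np.cos(.067),np.sin(.067)
        X=c*q[...,0]+sn*q[...,1]; Y=-sn*q[...,0]+c*q[...,1]
        m=(X>-.065)&(X<-.038)&(abs(Y)<.033)&(q[...,2]>.05)&(q[...,2]<.1)
        print(n,t,'bed z',R(PP,m))
        m=(abs(X)<.025)&(abs(Y)<.045)&(q[...,2]>.1)&((abs(Y)>.015)|(abs(X)>.02)); print('  plate z',R(PP,m))
    a=d['frame'][130:250,230:400,::-1] if n=='top' else d['frame'][130:290,160:340,::-1]
    cv2.imwrite(f'pics/{n}3.png',cv2.resize(a,None,fx=3.5,fy=3.5,interpolation=cv2.INTER_CUBIC))
E
```

```text
5.875 [ 0.62   -0.1313  0.1198] [ 0.44 -6.11  3.61] 0.016907897649054624
top before bed z (array([0.5723, 0.0178, 0.0809]), np.int64(183))
  plate z (array([0.6238, 0.0213, 0.1239]), np.int64(354))
top now bed z (array([0.5726, 0.02  , 0.0653]), np.int64(180))
  plate z (array([0.6241, 0.0228, 0.1237]), np.int64(356))
scene before bed z (array([0.5638, 0.0237, 0.0807]), np.int64(54))
  plate z (array([0.6268, 0.0321, 0.1242]), np.int64(212))
scene now bed z (array([0.5619, 0.0458, 0.0666]), np.int64(20))
  plate z (array([0.626 , 0.0304, 0.1243]), np.int64(209))
```

View pics/scene3.png

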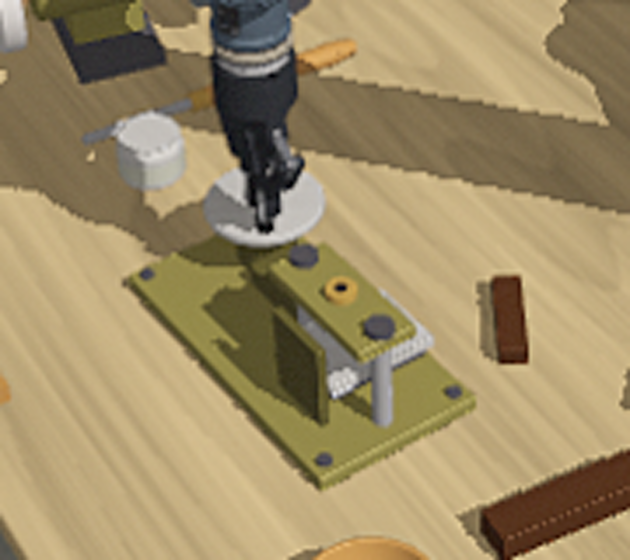

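{"fn": "play_rows", "kwargs": {"rows": "0 0 0 0 .5; 0 0 0 0 .5; 0 -.04 0 0 .5; 0 -.04 0 0 .6; 0 -.04 0 0 .8; -.0168 0 .0475 0 .8; -.0168 0 .0475 0 .8; -.0168 0 .0475 0 .8; -.0168 0 .0475 0 .8; -.0168 0 .0475 0 .8; -.0168 0 .0475 0 .8; -.0168 0 .0475 4 .8", "force": 60}}

```text
t: 7.48
ee_pos: [0.5004, 0.2048, 0.2379]
orientation: [-1.57, 0.058, -0.056]
force: [0.0, -0.8, 0.8]
finger_gap: 0.0685
```

```bash
python3 - <<'E'
from h import *
s=env.get_state(); print(s['t'],s['ee_pos'].round(4),s['force'].round(2),s['finger_gap']);R=cv2.Rodrigues(s['orientation'])[0];print(R.round(4))
t=np.array([.4855,.2487,.24]); 
d=shot('scene','s4.png'); np.savez('/tmp/scene4.npz',**d)
print('tool delta',(R.T@(t-s['ee_pos'])).round(4), 'roll now',np.degrees(np.arctan2(R[1,2],R[0,2])))
f=d['frame'].astype(int); m=((f.sum(2)<190)&(f[...,0]>f[...,2]+8)).astype(np.uint8)
n,l,st,c=cv2.connectedComponentsWithStats(m)
for i in range(1,n):
    if 100<st[i,4]: print(c[i].round(1),st[i])
E
```

```text
7.475 [0.5004 0.2048 0.2379] [ 0.04 -0.77  0.78] 0.06852227017987142
[[ 9.974e-01 -1.000e-03  7.220e-02]
 [-7.220e-02  5.000e-04  9.974e-01]
 [-1.000e-03 -1.000e+00  5.000e-04]]
tool delta [-0.018  -0.0021  0.0427] roll now 85.85696503517701
[113.4  18.8] [104   1  27  33 136]
[425.   27.4] [411  12  25  32 150]
[532.4 129. ] [505 113  55  33 271]
[517.9 182.6] [ 426  131  134  103 3712]
[113.8 161.2] [109 146  12  34 162]
[130.1 186.1] [124 169  14  36 191]
[236.2 208. ] [227 198  19  24 173]
[305.1 221. ] [300 209  11  25 205]
[244.3 234.7] [238 220  14  31 248]
[378.8 245.9] [ 347  233   64   27 1162]
[321.1 273.8] [297 259  50  31 722]
[310.3 340.2] [294 330  33  23 264]
[272.  378.4] [ 238  339   63   73 1306]
[241.4 392. ] [223 359  38  61 411]
[360.8 395.6] [ 329  366   65   54 2111]
```

View pics/s4.png

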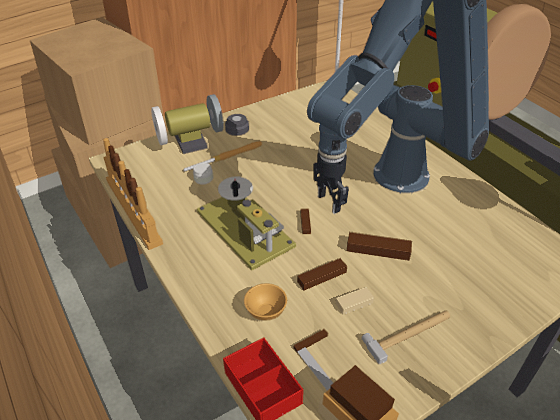

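```bash
python3 - <<'E'
from h import *
d=dict(np.load('/tmp/scene4.npz'))
cv2.imwrite('pics/s4b.png',cv2.resize(d['frame'][250:300,285:360,::-1],None,fx=10,fy=10,interpolation=cv2.INTER_CUBIC))
t=dict(np.load('/tmp/top0.npz'))
cv2.imwrite('pics/t0b.png',cv2.resize(t['frame'][190:255,190:250,::-1],None,fx=9,fy=9,interpolation=cv2.INTER_CUBIC))
E
```

```text
(no output)
```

View pics/s4b.png

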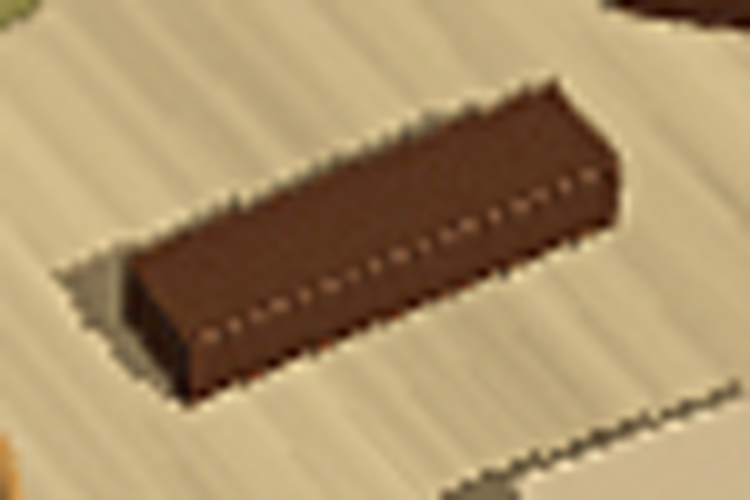

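View pics/t0b.png

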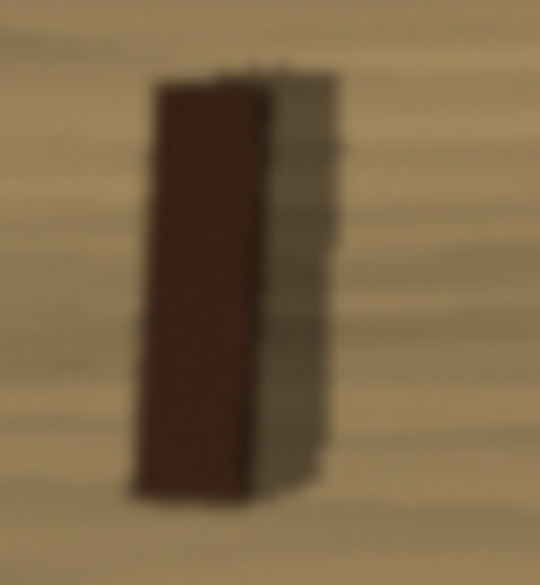

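```bash
python3 - <<'E'
from h import *
d=dict(np.load('/tmp/scene4.npz'));t=dict(np.load('/tmp/top0.npz'))
def cs(D,pts,ox,oy,k):
    p=np.array(pts,float); w=world(D,ox+(p[:,0]-k/2+.5)/k,oy+(p[:,1]-k/2+.5)/k,.029)[:,:2]
    print(w.round(4).tolist(),'c',w.mean(0).round(4)); a=(w[2]+w[3]-w[0]-w[1])/2; print(np.linalg.norm(a),np.degrees(np.arctan2(a[1],a[0])))
cs(d,[(553,82),(619,160),(190,342),(124,268)],285,250,10)
cs(t,[(135,495),(245,500),(266,86),(158,85)],190,190,9)
E
```

```text
[[0.4659, 0.2354], [0.4687, 0.2717], [0.6159, 0.2611], [0.6161, 0.2272]] c [0.5417 0.2488]
0.14899896314778843 -3.615649349446654
[[0.4665, 0.2727], [0.4636, 0.2339], [0.6105, 0.2235], [0.6119, 0.2618]] c [0.5381 0.248 ]
0.146564242503242 -4.159648435276403
```

{"fn": "play_rows", "kwargs": {"rows": "-.0085 0 .0226 0 .8; -.0085 .02 .0226 0 .8; 0 .05 0 0 .8; 0 .05 0 0 .8; 0 .05 0 0 .8; 0 .035 0 0 .8; 0 .019 0 0 .8; 0 0 0 0 .8", "force": 60}}

```text
t: 8.52
ee_pos: [0.4863, 0.2489, 0.0125]
orientation: [-1.571, 0.059, -0.052]
force: [0.2, -0.5, 0.4]
finger_gap: 0.0684
```

{"fn": "play_rows", "kwargs": {"rows": "0 0 0 0 0; 0 0 0 0 0; 0 0 0 0 0; 0 0 0 0 0", "force": 60}}

```text
t: 9.02
ee_pos: [0.4885, 0.2496, 0.0156]
orientation: [-1.569, 0.053, -0.057]
force: [-0.2, 0.9, 5.9]
finger_gap: 0.0388
```

```bash
python3 - <<'E'
from h import *
d=shot('scene','s5.png');d=shot('top','t5.png')
E
```

```text
(no output)
```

View pics/s5.png

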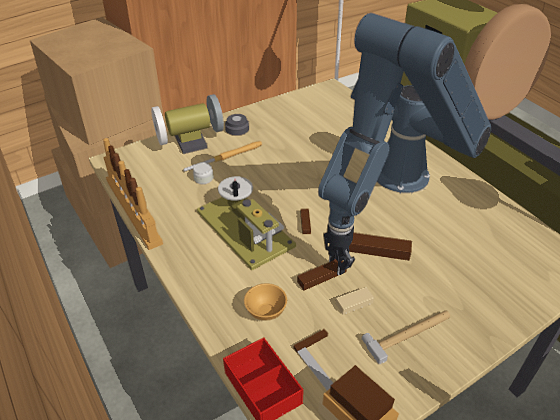

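{"fn": "play_rows", "kwargs": {"rows": "0 -.02 0 0 0; 0 -.04 0 0 0; 0 -.045 0 0 0; 0 -.04 0 0 0; 0 0 0 -7.8 0; 0 0 0 0 0"}}

```text
t: 9.88
ee_pos: [0.4873, 0.2492, 0.1598]
orientation: [-1.57, -0.051, 0.05]
force: [-0.0, 0.1, -1.6]
finger_gap: 0.0391
```

```bash
cat > go.py <<'E'
from h import *
import sys
O=np.array([.624,.0225]);TH=.067
def jig(p):
    c,s=np.cos(TH),np.sin(TH); q=np.asarray(p)[...,:2]-O; return np.stack([c*q[...,0]+s*q[...,1],-s*q[...,0]+c*q[...,1]],-1)
def unjig(x,y):
    c,s=np.cos(TH),np.sin(TH); return np.array([O[0]+c*x-s*y,O[1]+s*x+c*y])
def rep(x,y,z):
    s=env.get_state(); R=cv2.Rodrigues(s['orientation'])[0]; p=s['ee_pos']
    print('t',s['t'],'p',p.round(4),'jig',jig(p).round(4),'F',s['force'].round(1),'gap',round(float(s['finger_gap']),4))
    print('z-angle',np.degrees(np.arctan2(R[1,2],R[0,2])).round(2),'want',np.degrees(TH)+90,'tilt',R[2].round(3))
    print('delta',(R.T@(np.r_[unjig(x,y),z]-p)).round(4))
if __name__=='__main__': rep(*map(float,sys.argv[1:4]))
E
python3 go.py -.1715 0 .15
```

```text
t 9.875 p [0.4873 0.2492 0.1598] jig [-0.1213  0.2353] F [-0.   0.1 -1.6] gap 0.0391
z-angle 93.69 want 93.83881722737651 tilt [ 0. -1.  0.]
delta [-0.0496  0.0098 -0.2355]
```

{"fn": "play_rows", "kwargs": {"rows": "-.0124 0 -.0471 0 0; -.0124 0 -.0471 0 0; -.0124 0 -.0471 0 0; -.0124 0 -.0471 0 0; 0 .01 -.0471 0 0; 0 .02 0 0 0; 0 .03 0 0 0; 0 .01 0 0 0; 0 0 0 0 0"}}

```text
t: 11.0
ee_pos: [0.453, 0.0113, 0.0886]
orientation: [-1.57, -0.049, 0.053]
force: [-0.1, 0.4, -0.7]
finger_gap: 0.039
```

```bash
python3 go.py -.0875 0 .0885; python3 - <<'E'
from h import *
for n in('top','scene'):
    d=shot(n); np.savez('/tmp/%s6.npz'%n,**d)
    a=d['frame'][130:270,210:380,::-1] if n=='top' else d['frame'][150:290,200:360,::-1]
    cv2.imwrite(f'pics/{n}6.png',cv2.resize(a,None,fx=4,fy=4,interpolation=cv2.INTER_CUBIC))
E
```

```text
t 11.0 p [0.453  0.0113 0.0886] jig [-0.1714  0.0003] F [-0.1  0.4 -0.7] gap 0.039
z-angle 93.73 want 93.83881722737651 tilt [-0.002 -1.     0.001]
delta [ 0.0839 -0.0001 -0.0001]
```

View pics/scene6.png

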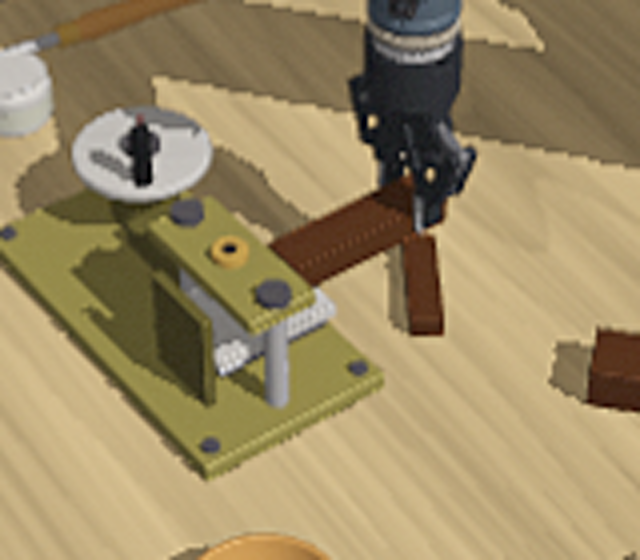

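View pics/top6.png

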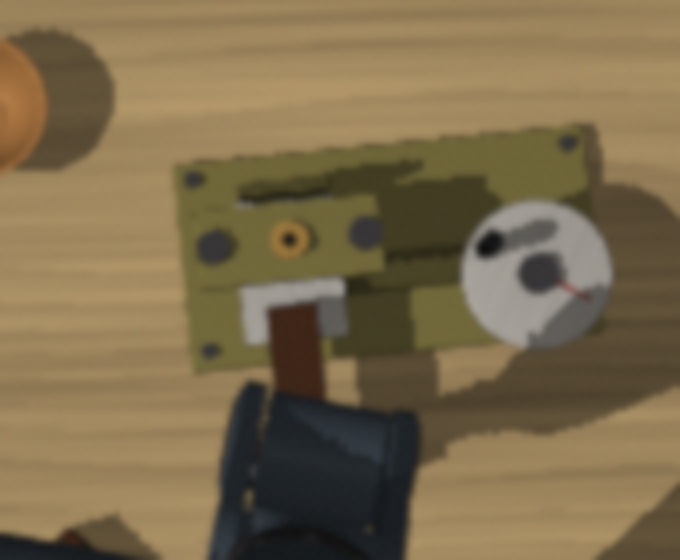

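```bash
python3 - <<'E'
from go import *
d=dict(np.load('/tmp/top6.npz'))
f=lambda x,y,z: world(d,np.array(210+(x-1.5)/4),np.array(130+(y-1.5)/4),z)
for p,z in [((269,308),.1025),((317,305),.1025),((277,388),.1025),((323,386),.1025),((291,239),.132),((215,246),.124),((365,233),.124),((240,288),.066),((345,278),.066),((246,346),.066),((348,334),.066)]:
    print(p,jig(f(*p,z)).round(4))
v,u=np.mgrid[0:420,0:560].astype(float); P=world(d,u,v); fr=d['frame'].astype(int)
J=jig(P); m=(fr[...,0]>fr[...,2]+15)&(fr.sum(2)<170)&(abs(J[...,1])<.015)&(J[...,0]<-.05)&(P[...,2]>.08)&(P[...,2]<.13)
x=J[...,0][m];z=P[...,2][m]; A=np.polyfit(x,z,1); print(m.sum(),'slope',A[0],'z at -.12',np.polyval(A,-.09),x.min(),x.max())
m=(abs(J[...,1])<.035)&(J[...,0]<-.035)&(J[...,0]>-.065)&(P[...,2]>.05)&(P[...,2]<.08); print('bed',np.median(P[m][:,2]),m.sum())
E
```

```text
(269, 308) [-0.0485  0.0205]
(317, 305) [-0.0497 -0.0163]
(277, 388) [-0.1101  0.0203]
(323, 386) [-0.112  -0.0148]
(291, 239) [-0.0007 -0.0006]
(215, 246) [0.0004 0.057 ]
(365, 233) [-0.0006 -0.0571]
(240, 288) [-0.0273  0.0411]
(345, 278) [-0.0273 -0.0416]
(246, 346) [-0.0731  0.0408]
(348, 334) [-0.0714 -0.0396]
213 slope 0.02176596282677012 z at -.12 0.1013002363214345 -0.12071254504125647 -0.05061285220276961
bed 0.06509502483095064 124
```

{"fn": "play_rows", "kwargs": {"rows": ".015 0 -.001 0 0; .018 0 0 0 0; .018 0 0 0 0; .017 0 0 0 0; .008 0 0 0 0; 0 0 0 0 0"}}

```text
t: 11.85
ee_pos: [0.5306, 0.0151, 0.0897]
orientation: [-1.571, -0.053, 0.051]
force: [-0.8, 0.9, -0.8]
finger_gap: 0.039
```

{"fn": "play_rows", "kwargs": {"rows": ".004 0 0 0 0; .003 0 0 0 0; 0 0 0 0 0"}}

```text
t: 12.22
ee_pos: [0.5367, 0.0154, 0.0893]
orientation: [-1.57, -0.052, 0.052]
force: [0.8, 0.2, -2.0]
finger_gap: 0.0387
```

{"fn": "play_rows", "kwargs": {"rows": ".002 0 0 0 0; 0 0 0 0 0"}}

```text
t: 12.48
ee_pos: [0.5384, 0.0157, 0.0893]
orientation: [-1.57, -0.051, 0.052]
force: [0.3, -0.5, -2.4]
finger_gap: 0.0391
```

{"fn": "play_rows", "kwargs": {"rows": ".002 0 0 0 0; 0 0 0 0 0"}}

```text
t: 12.72
ee_pos: [0.5385, 0.0159, 0.089]
orientation: [-1.57, -0.048, 0.055]
force: [-5.0, -1.9, 0.4]
finger_gap: 0.0389
```

{"fn": "play_rows", "kwargs": {"rows": ".0015 0 0 0 0; 0 0 0 0 0"}}

```text
t: 12.98
ee_pos: [0.5385, 0.016, 0.0888]
orientation: [-1.569, -0.045, 0.057]
force: [-7.4, -1.7, 2.0]
finger_gap: 0.0388
```

{"fn": "play_rows", "kwargs": {"rows": "-.0025 .003 0 0 0; 0 .003 0 0 0; 0 0 0 0 0"}}

```text
t: 13.35
ee_pos: [0.5385, 0.0159, 0.0828]
orientation: [-1.57, -0.05, 0.054]
force: [-4.4, -1.0, 0.1]
finger_gap: 0.0388
```

{"fn": "play_rows", "kwargs": {"rows": "0 .002 0 0 0; 0 0 0 0 0"}}

```text
t: 13.6
ee_pos: [0.5385, 0.0159, 0.0814]
orientation: [-1.57, -0.05, 0.054]
force: [-5.6, -1.2, 2.1]
finger_gap: 0.0389
```

{"fn": "play_rows", "kwargs": {"rows": "0 0 0 0 .8; 0 0 0 0 .8; 0 0 0 0 .8; -.005 -.02 0 0 .8; -.02 -.03 0 0 .8; -.03 -.05 0 0 .8; -.03 -.05 0 0 .8; 0 0 0 0 .8"}}

```text
t: 14.6
ee_pos: [0.4553, 0.0099, 0.2348]
orientation: [-1.572, -0.058, 0.046]
force: [1.2, -0.2, -0.4]
finger_gap: 0.0682
```

```bash
python3 go.py -.0875 0 .0885; python3 - <<'E'
from h import *
for n in('top','scene'):
    d=shot(n); np.savez('/tmp/%s7.npz'%n,**d)
    a=d['frame'][130:270,210:380,::-1] if n=='top' else d['frame'][150:290,200:360,::-1]
    cv2.imwrite(f'pics/{n}7.png',cv2.resize(a,None,fx=4,fy=4,interpolation=cv2.INTER_CUBIC))
E
```

```text
t 14.6 p [0.4553 0.0099 0.2348] jig [-0.1692 -0.0013] F [ 1.2 -0.2 -0.4] gap 0.0682
z-angle 93.77 want 93.83881722737651 tilt [ 0.008 -1.    -0.002]
delta [0.0806 0.1469 0.0017]
```

View pics/scene7.png

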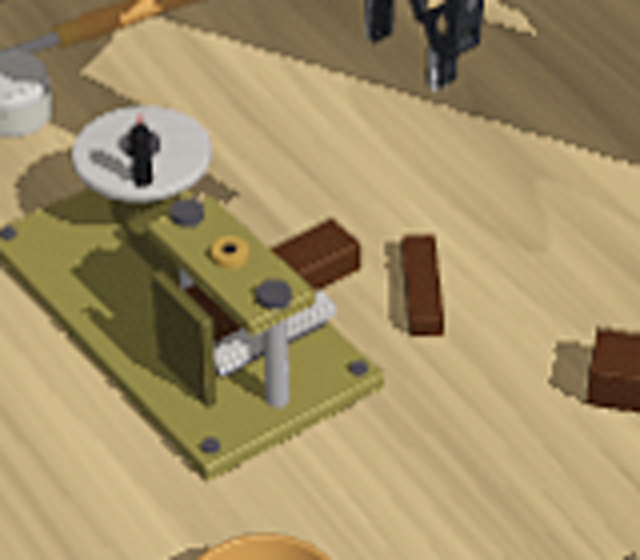

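View pics/top7.png

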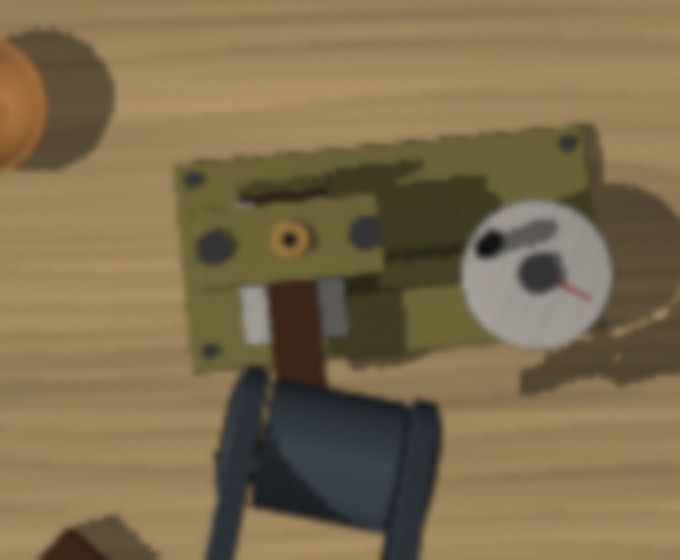

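```bash
python3 - <<'E'
from go import *
d=dict(np.load('/tmp/top7.npz'));s=dict(np.load('/tmp/scene7.npz'))
f=lambda x,y,z,D=d,o=(210,130): world(D,np.array(o[0]+(x-1.5)/4),np.array(o[1]+(y-1.5)/4),z)
for p in [(271,286),(318,283),(277,378),(324,378)]: print(p,jig(f(*p,.0955)).round(4))
for p in [(334,221),(360,243)]: print('free end',p,jig(f(*p,.0955,s,(200,150))).round(4))
E
```

```text
(271, 286) [-0.0311  0.0173]
(318, 283) [-0.0322 -0.019 ]
(277, 378) [-0.1021  0.0195]
(324, 378) [-0.1056 -0.0164]
free end (334, 221) [-0.1054 -0.0132]
free end (360, 243) [-0.106  0.02 ]
```

{"fn": "play_rows", "kwargs": {"rows": "0 0 0 3.8 .6; .0412 0 -.0353 0 .6; .0412 0 -.0353 0 .6; .0412 0 -.0353 0 .6; .0412 0 -.0353 0 .6; 0 0 0 0 .6", "force": 30}}

```text
t: 15.45
ee_pos: [0.6226, -0.1343, 0.2282]
orientation: [-1.571, 0.002, -0.002]
force: [-1.1, 0.8, 0.3]
finger_gap: 0.0513
```

```bash
python3 - <<'E'
from go import *
s=env.get_state(); R=cv2.Rodrigues(s['orientation'])[0]; print(R.round(3)); print((R.T@(np.array([.620,-.1313,.12])-s['ee_pos'])).round(4))
d=dict(np.load('/tmp/top7.npz'))
print(world(d,np.array(210+(490-1.5)/4),np.array(130+(243-1.5)/4),.118))
E
```

```text
[[ 1.     0.     0.003]
 [-0.003 -0.     1.   ]
 [ 0.    -1.    -0.   ]]
[-0.0026  0.1082  0.0031]
[ 0.61761597 -0.12963432  0.118     ]
```

{"fn": "play_rows", "kwargs": {"rows": "-.003 .03 .003 0 .6; 0 .04 0 0 .6; 0 .03 0 0 .6; 0 .008 0 0 .6; 0 0 0 0 0; 0 0 0 0 0; 0 0 0 0 0; 0 0 0 0 0", "force": 30}}

```text
t: 16.45
ee_pos: [0.6169, -0.1293, 0.1242]
orientation: [-1.573, -0.001, -0.002]
force: [-0.4, -5.0, -0.8]
finger_gap: 0.0169
```

```bash
python3 circ.py 60.6 -15 9
```

```text
0.0094 0 -0.0071 0 0; 0.0072 0 -0.0092 0 0; 0.0046 0 -0.0108 0 0; 0.0017 0 -0.0116 0 0; -0.0014 0 -0.0117 0 0; -0.0044 0 -0.0109 0 0; -0.0071 0 -0.0094 0 0; -0.0092 0 -0.0072 0 0; -0.0108 0 -0.0046 0 0
```

```bash
python3 circ.py 64.1 -15 13;python3 circ.py -130.9 -5 24
```

```text
0.0098 0 -0.0065 0 0; 0.0078 0 -0.0088 0 0; 0.0053 0 -0.0105 0 0; 0.0024 0 -0.0115 0 0; -0.0007 0 -0.0117 0 0; -0.0037 0 -0.0111 0 0; -0.0065 0 -0.0098 0 0; -0.0088 0 -0.0078 0 0; -0.0105 0 -0.0053 0 0; -0.0115 0 -0.0024 0 0; -0.0117 0 0.0007 0 0; -0.0111 0 0.0037 0 0; -0.0098 0 0.0065 0 0
-0.0029 0 0.0027 0 0; -0.0026 0 0.0029 0 0; -0.0023 0 0.0032 0 0; -0.0021 0 0.0033 0 0; -0.0018 0 0.0035 0 0; -0.0014 0 0.0037 0 0; -0.0011 0 0.0038 0 0; -0.0008 0 0.0038 0 0; -0.0005 0 0.0039 0 0; -0.0001 0 0.0039 0 0; 0.0002 0 0.0039 0 0; 0.0006 0 0.0039 0 0; 0.0009 0 0.0038 0 0; 0.0012 0 0.0037 0 0; 0.0016 0 0.0036 0 0; 0.0019 0 0.0035 0 0; 0.0022 0 0.0033 0 0; 0.0024 0 0.0031 0 0; 0.0027 0 0.0029 0 0; 0.0029 0 0.0026 0 0; 0.0032 0 0.0023 0 0; 0.0033 0 0.0021 0 0; 0.0035 0 0.0018 0 0; 0.0037 0 0.0014 0 0
```

{"fn": "play_rows", "kwargs": {"rows": ".0098 0 -.0065 0 0; .0078 0 -.0088 0 0; .0053 0 -.0105 0 0; .0024 0 -.0115 0 0; -.0007 0 -.0117 0 0; -.0037 0 -.0111 0 0; -.0065 0 -.0098 0 0; -.0088 0 -.0078 0 0; -.0105 0 -.0053 0 0; 0 0 0 0 0"}}

```text
t: 17.7
ee_pos: [0.6129, -0.213, 0.1246]
orientation: [-1.573, -0.002, -0.005]
force: [2.2, -2.0, 6.1]
finger_gap: 0.0171
```

```bash
cat > ten.py <<'E'
from h import *
s=env.get_state();p=s['ee_pos'][:2]-np.array([.5976,-.1692]); r=np.linalg.norm(p); f=s['force'][:2]
cw=np.array([p[1],-p[0]])/r
print('t',s['t'],'phi',np.degrees(np.arctan2(p[1],p[0])).round(1),'r',r.round(4),'push cw',-(f@cw).round(2),'radial',(f@p/r).round(2))
E
python3 ten.py
```

```text
t 17.7 phi -70.8 r 0.0464 push cw 1.43 radial 2.57
```

{"fn": "play_rows", "kwargs": {"rows": "-.0115 0 -.0024 0 0; -.0117 0 .0007 0 0; -.0111 0 .0037 0 0; -.0098 0 .0065 0 0"}}

```text
t: 18.2
ee_pos: [0.5687, -0.2052, 0.1245]
orientation: [-1.575, -0.003, -0.005]
force: [3.0, -2.5, 4.0]
finger_gap: 0.0166
```

```bash
python3 ten.py; python3 - <<'E'
from go import *
v,u=np.mgrid[0:420,0:560].astype(float)
d=shot('top'); P=world(d,u,v);J=jig(P)
m=(abs(J[...,1])<.036)&(abs(J[...,1])>.024)&(J[...,0]<-.038)&(J[...,0]>-.065)&(P[...,2]>.05)&(P[...,2]<.095); print('bed',np.median(P[m][:,2]),m.sum())
m=(abs(J[...,1])<.014)&(J[...,0]<-.038)&(J[...,0]>-.1)&(P[...,2]>.08)&(P[...,2]<.12); print('blank top',np.median(P[m][:,2]),m.sum())
E
```

```text
t 18.2 phi -128.7 r 0.0461 push cw 3.93 radial 0.07
bed 0.07578436296713464 66
blank top 0.10466219428332546 183
```

{"fn": "play_rows", "kwargs": {"rows": "-.0029 0 .0027 0 0; -.0026 0 .0029 0 0; -.0023 0 .0032 0 0; -.0021 0 .0033 0 0; -.0018 0 .0035 0 0; -.0014 0 .0037 0 0; -.0011 0 .0038 0 0; -.0008 0 .0038 0 0; -.0005 0 .0039 0 0; -.0001 0 .0039 0 0"}}

```text
t: 19.5
ee_pos: [0.5523, -0.17, 0.1241]
orientation: [-1.575, -0.002, -0.002]
force: [-0.5, -3.6, 6.1]
finger_gap: 0.0169
```

```bash
python3 ten.py; python3 - <<'E'
from go import *
v,u=np.mgrid[0:420,0:560].astype(float)
d=shot('top'); P=world(d,u,v);J=jig(P)
m=(abs(J[...,1])<.036)&(abs(J[...,1])>.024)&(J[...,0]<-.038)&(J[...,0]>-.065)&(P[...,2]>.05)&(P[...,2]<.095); print('bed',np.median(P[m][:,2]),m.sum())
m=(abs(J[...,1])<.014)&(J[...,0]<-.038)&(J[...,0]>-.1)&(P[...,2]>.08)&(P[...,2]<.12); print('blank top',np.median(P[m][:,2]),m.sum())
E
```

```text
t 19.5 phi -178.9 r 0.0453 push cw 3.56 radial 0.61
bed 0.07769789668749705 65
blank top 0.10908527111164501 183
```

{"fn": "play_rows", "kwargs": {"rows": ".0002 0 .0039 0 0; .0006 0 .0039 0 0"}}

```text
t: 19.8
ee_pos: [0.553, -0.1623, 0.124]
orientation: [-1.574, -0.001, -0.001]
force: [0.2, -3.9, 5.5]
finger_gap: 0.0169
```

```bash
python3 ten.py
```

```text
t 19.8 phi 171.1 r 0.0451 push cw 3.78 radial -0.77
```

{"fn": "play_rows", "kwargs": {"rows": ".0009 0 .0038 0 0"}}

```text
t: 19.92
ee_pos: [0.5539, -0.1585, 0.124]
orientation: [-1.575, -0.001, -0.001]
force: [0.5, -4.2, 5.6]
finger_gap: 0.0168
```

```bash
python3 ten.py
```

```text
t 19.925 phi 166.2 r 0.045 push cw 3.91 radial -1.49
```

{"fn": "play_rows", "kwargs": {"rows": ".0012 0 .0037 0 0"}}

```text
t: 20.05
ee_pos: [0.5551, -0.1548, 0.124]
orientation: [-1.575, -0.001, -0.001]
force: [-0.1, -3.8, 5.4]
finger_gap: 0.0168
```

```bash
python3 ten.py
```

```text
t 20.05 phi 161.3 r 0.0449 push cw 3.6 radial -1.1
```

{"fn": "play_rows", "kwargs": {"rows": ".0016 0 .0036 0 0"}}

```text
t: 20.18
ee_pos: [0.5565, -0.1513, 0.1239]
orientation: [-1.575, -0.001, -0.001]
force: [0.5, -5.2, 6.0]
finger_gap: 0.0169
```

```bash
python3 ten.py
```

```text
t 20.175 phi 156.5 r 0.0448 push cw 4.57 radial -2.58
```

{"fn": "play_rows", "kwargs": {"rows": ".0019 0 .0035 0 0"}}

```text
t: 20.3
ee_pos: [0.5582, -0.1482, 0.1239]
orientation: [-1.575, -0.001, 0.0]
force: [-1.9, -6.0, 4.6]
finger_gap: 0.0172
```

```bash
python3 ten.py
```

```text
t 20.3 phi 151.9 r 0.0447 push cw 6.23 radial -1.18
```

{"fn": "play_rows", "kwargs": {"rows": ".0022 0 .0033 0 0"}}

```text
t: 20.42
ee_pos: [0.56, -0.1452, 0.1239]
orientation: [-1.576, -0.001, 0.001]
force: [-2.7, -7.3, 5.6]
finger_gap: 0.0168
```

```bash
python3 ten.py
```

```text
t 20.425 phi 147.4 r 0.0446 push cw 7.63 radial -1.64
```

{"fn": "play_rows", "kwargs": {"rows": "0 0 0 0 .5; 0 0 0 0 .5; 0 0 0 0 .5; 0 -.04 0 0 .6; 0 -.05 0 0 .6; -.03 -.03 0 0 .6; -.04 0 -.03 0 .6; 0 0 0 0 .6"}}

```text
t: 21.42
ee_pos: [0.488, -0.1727, 0.2435]
orientation: [-1.57, 0.004, -0.001]
force: [0.6, 0.2, -0.5]
finger_gap: 0.0516
```

```bash
python3 - <<'E'
from go import *
s=env.get_state();print(s['ee_pos'],s['force'].round(1))
v,u=np.mgrid[0:420,0:560].astype(float)
for n in('top','scene'):
    d=shot(n); np.savez('/tmp/%s8.npz'%n,**d)
    a=d['frame'][130:270,210:380,::-1] if n=='top' else d['frame'][150:290,200:360,::-1]
    cv2.imwrite(f'pics/{n}8.png',cv2.resize(a,None,fx=4,fy=4,interpolation=cv2.INTER_CUBIC))
    P=world(d,u,v);J=jig(P)
    m=(abs(J[...,1])<.036)&(abs(J[...,1])>.024)&(J[...,0]<-.038)&(J[...,0]>-.065)&(P[...,2]>.05)&(P[...,2]<.095); print('bed',np.median(P[m][:,2]),m.sum())
    m=(abs(J[...,1])<.014)&(J[...,0]<-.038)&(J[...,0]>-.1)&(P[...,2]>.08)&(P[...,2]<.125); A=np.polyfit(J[...,0][m],P[...,2][m],1);print('blank top',np.median(P[m][:,2]),m.sum(),'slope',A[0])
    d0=dict(np.load(f'/tmp/{n}0.npz')); cv2.imwrite(f'pics/{n}8f.png',d['frame'][:,:,::-1])
E
```

```text
[ 0.48800444 -0.17267989  0.24347914] [ 0.6  0.2 -0.5]
bed 0.08205824249480642 65
blank top 0.1093976804568162 186 slope -0.0006499284591024726
bed 0.07434441099490186 22
blank top 0.10953887639094684 117 slope -0.0006670239126574713
```

View pics/scene8f.png

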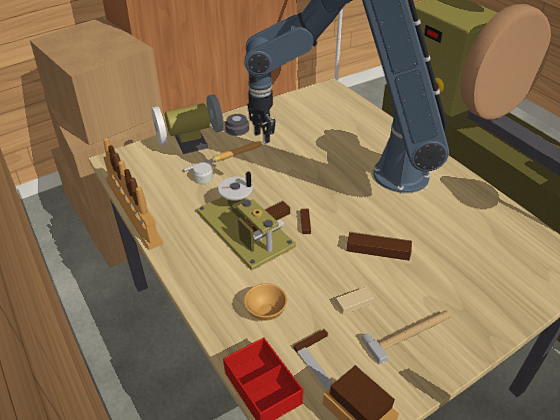

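View pics/top8.png

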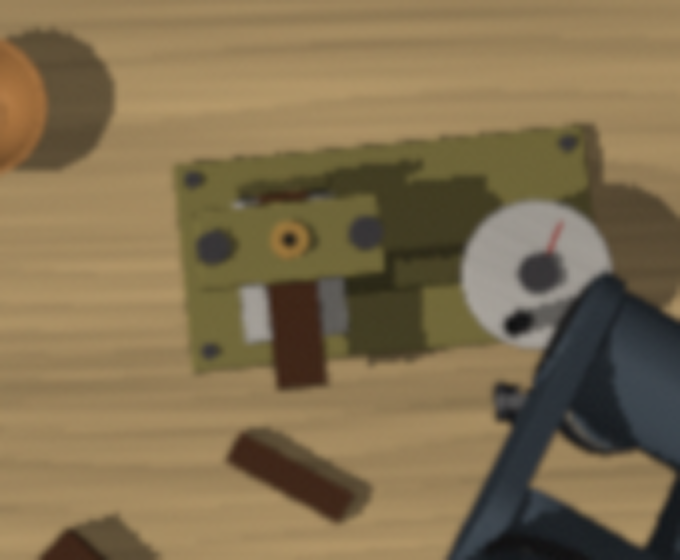

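View pics/scene8.png

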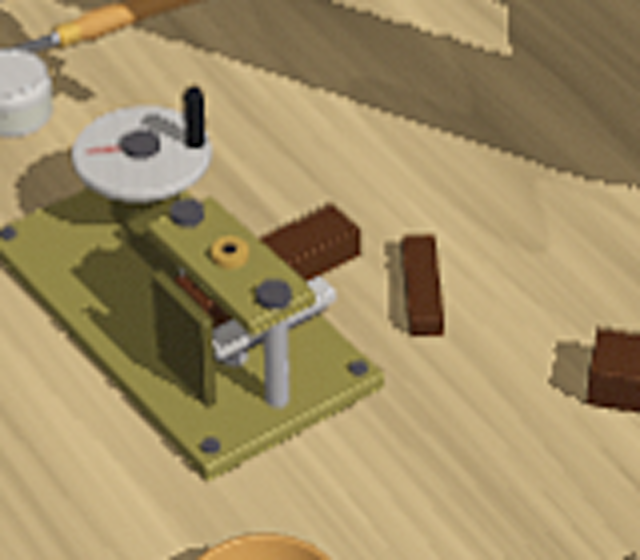

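```bash
python3 - <<'E'
from go import *
d=dict(np.load('/tmp/top8.npz'))
f=lambda x,y,z: world(d,np.array(210+(x-1.5)/4),np.array(130+(y-1.5)/4),z)
for p in [(270,284),(319,281),(278,389),(327,385)]: print(p,jig(f(*p,.1095)).round(4))
f=lambda x,y,z: world(dict(np.load('/tmp/scene8.npz')),np.array(200+(x-1.5)/4),np.array(150+(y-1.5)/4),z)
for p in [(333,206),(360,233)]: print(p,jig(f(*p,.1095)).round(4))
E
```

```text
(270, 284) [-0.0309  0.0181]
(319, 281) [-0.0322 -0.0194]
(278, 389) [-0.1113  0.0197]
(327, 385) [-0.1119 -0.0177]
(333, 206) [-0.1058 -0.0151]
(360, 233) [-0.1035  0.0233]
```

```bash
python3 -c "
from plant import workorder
print(workorder.close_job())"
```

```text
the job is handed in; nothing more can be done
None
```

The walnut blank is in the jig, nipped against the guide plate, and the job was handed in at about 21.5 s.

- **Lowering:** I turned the crank about 255° counter-clockwise, which took the bed from about 81 mm to about 65.5 mm. That is nearer 15 mm than the requested centimetre below the nip height.
- **Loading:** I took the middle-sized dark blank and slid it in until the end stop pushed back with about 5–7 N. I then set it on the bed and let go.
- **Nipping:** I wound the bed up clockwise until the push on the handle rose from about 3.8 N to 7.6 N. By the figures you gave, that is roughly 45–50 N on the wood. I then released the handle and backed the arm clear.

**Last checks:**
- **Blank fit:** the blank's top is at 109.5 mm, against the plate underside at 110 mm. It is level to 0.001 rad along its length. Its centre line is within about 1 mm of the jig's and within about 0.02 rad.
- **Bystanders:** by eye, they stand where they were at the start.

**Disagreements between the views:**
- **Free end:** the top view puts it at about -111.5 mm and the scene view at about -105 mm, either side of the nominal -110 mm. I relied on the force felt at the stop.
- **Bed height:** at the end the top view gave 82 mm. The scene view gave 74 mm from only 22 points, so I ignored it.

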